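# Free the sagging bolt of an under-sink cupboard and hold the leaf ajar

## Robot

A 7-joint arm with a two-finger parallel gripper is mounted at the origin on the work surface. World frame = base frame: x ahead of the robot, y to its left, z up, the work surface at z = 0. Lengths are in mm, angles in rad, forces in N, time in s.
With the tool pointing down it reaches from about 350 to 775 mm from the base axis. Payload 3.1 kg.
Tool frame: the origin (TCP) lies at the centre of the arm's flange, where the gripper is bolted on; the fingertips stand 173 mm ahead of it and the grasp point (between the pads) lies 155 mm ahead of it; z points along the fingers, y is the line along which they close (so a half turn about z gives the same grasp; the last joint's range is limited). The gripper opens to 85 mm and grips with 20 to 120 N. Pads are 22 mm wide; open, the fingers measure 114 mm over their backs; the gripper's body (76 mm by 85 mm) begins 54 mm behind the grasp point. The pads swing forward as they close: fully open they stand 13 mm farther back than shut.
Start: joints at [-1.299, 0.311, 0.014, 1.512, -0.004, 1.319, -0.027], TCP at [169.74, 523.165, 404.704] pointing down, gripper open.
Joint ranges: [-2.7, 2.7], [-0.3, 1.91], [-1.27, 1.3], [0.12, 2.57], [-1.44, 4.58], [0.2, 2.03], [-3.05, 3.05]. Speed limits (rad/s): [2.79, 2.79, 3.14, 3.14, 3.14, 3.14, 3.14].

## Interface

Orientations are given as a unit quaternion [x, y, z, w].
In Python, from cell import ctrl gives the robot as it stands. The module is installed in compiled form; this text tells all that it offers.
- The arm moves only by the tool step_arm, never from a script. Its argument "motion" is text: rows parted by semicolons, each of 5 numbers parted by spaces: the shift along the world's x, y, z in m, then the turn about the world's z in degrees, then the finger opening in m, from 0 to 0.0854. A call has 1 to 20 rows; each row is the pose to reach, as a shift and turn from the pose commanded when the call began; what a row does not reach only later rows make up. A row lasts 1/8 s, in which the tool goes at most 62.5 mm and 10.7 degrees, less where a joint would pass 70% of its speed; a pose out of reach is approached as far as the arm can. A call with a gripper value outside its range is refused whole. The fingers move at their own pace and stop on an object; the grip force is fixed at half the most. Time passes only in rows, so rows that repeat a pose let the fingers close. It gives the time, the measured TCP pose, the force, the opening and the grip force at its end, in the units of the state.
- ctrl.observe(): the state, without advancing time (a new reading comes with each control period).
- ctrl.capture(name): name is "scene" or "side" or "wrist"; returns the picture (400x640x3 uint8, red, green, blue); there is no depth.
- ctrl.calibration(name): a dict with "camera_matrix" (3x3 intrinsics, pixels), "world_to_cam" (4x4, takes a point from world to camera coordinates). Camera axes: x right, y down, z forward; pixel columns grow to the right and rows downward; lengths in mm; the calibration is good to about 2 mm. The wrist camera is an equidistant fisheye: a pixel r from the principal point sees the ray r / f radians off the axis. A picture is of the moment at which its call begins: read the wrist's pose just before it. calibration takes no time and is no camera call; for the wrist camera it gives the pose at the moment of the call.
- ctrl.hand_in(): hands the job in; it is judged then, once.
Trained networks look in the newest picture that a camera, given by its name, has taken for a name from the list of things; names that differ only in an ending like _2 or _b are one class to them, and where a whole thing is asked for, a point or a joint stands for the part that bears it (a point fixed in the world has none). Each returns a list of dicts, best first, with "score" (0 to 1); they miss things now and then, are a little off and sometimes report something else, mostly with a low value. They report only what shows in the picture. A call takes as long as a camera call.
- ctrl.masks_of(camera, label): "region" (400x640 bool, what is visible of it) and "at" ([row, column] in pixels, amid what is visible of it).
The state is a dict: "time": time; "qpos": joint angles; "qd": joint speeds; "effort": joint torques, N m; "eef_pos": TCP position; "eef_rot": TCP orientation; "ft_force": force on the tool from outside, world axes, zero at the start; "torque": the same for the moment, N m; "grip_width": finger opening in mm; "gripper_force": force on a finger pad.
Only numpy, scipy, OpenCV 4.12 (cv2) and the standard library are available. Lean on these libraries where they do the work, as an engineer would, in place of code of your own. Each camera call takes 0.05 s, during which the arm holds its last target. There are 200 camera calls.

## Task

Get the left-hand leaf of this under-sink cupboard open a crack: first swing the brass hook on the right down into its eye so that the right-hand leaf stays shut, then take the drooping bolt by its black handle, lift it over the bent lip of the keeper while you draw it back towards its hinge side, without forcing it against the lip. By the same handle pull the left leaf open about a hand's breadth (some 90 mm at its free edge) and finish still holding it there, because its sprung hinge pulls it shut; leave the dispenser, the tubs and the tin where they stand.

Things in the scene. Friction and masses are not known exactly. Their poses are not given: they have to be found in the camera images.
- cupboard: Low two-leaf under-sink cupboard, top slab off: 600 mm wide, 312 high, grey leaves in a brown frame, fixed. Origin: middle of the opening, at work-surface height; x points into the cupboard (away from the robot), y left, z up. Outside faces of frame and leaves at x = -18 mm, tops at z = 312 mm. Left leaf: y 0 to 260 mm; right leaf: y 0 to -260 mm.
- leaf (a joint): opening angle of the left leaf (the one with the bolt), rad: 0 shut, grows as its free edge comes out towards the robot (the leaf then turns clockwise seen from above), about 0.35 is 90 mm at the free edge. A spring pulls it shut with about 0.3 to 0.5 N m (2 to 3 N at the bolt handle).
- leaf_hinge (a point): point on the upright hinge line of the left leaf, at y = +260 mm, x = -18 mm of the cupboard, 264 mm up
- leaf_edge (a point): top outside corner of the left leaf's free edge, 258.5 mm from its hinge line, 312 mm up while shut
- leaf2_swing (a joint): opening angle of the right leaf, rad: 0 shut; it carries the keeper, moves freely while unhooked, and has about 0.02 rad of play when hooked
- bolt_rod: The bolt: 12 mm steel rod, 252 mm long, along the left leaf, axis 16 mm off its face. Origin: on the rod in its snug rear guide, 200 mm left of the meeting line, 270 mm up; here it rocks. y runs back along the rod, x into the cupboard. At rest it droops 0.04 rad to its tip by its own weight; it lifts by up to 0.07 rad (10 mm at the handle when shot, 7 mm when drawn).
- bolt (a joint): how far the bolt is drawn back along the rod, m: 0 shot into the keeper, 0.042 fully back; from about 0.026 its tip is out of the keeper and the leaf is free. It stays where it is put; sliding it takes about 2 N.
- bolt_grip (a point): grip point of the bolt's handle: a black cylinder, 14 mm thick, standing straight out from the rod (cupboard -x while the leaf is shut). The point is on its axis, 46 mm off the leaf's face, 18 mm from either end of the black part. Shot, it is 55 mm left of the meeting line, about 264 mm up. Guides and keeper stand 28 mm off the face at most.
- bolt_tip (a point): underside of the bolt's tip, 31 mm right of the meeting line when shot. Next to it is a worn notch, 9 mm wide, 6 mm deep, that sits over the keeper's bent lip: drawn straight back, the tip catches on the lip after 3 mm; lifted 4 mm or more at the handle, it passes over.
- keeper: steel bridge on the right leaf into which the bolt shoots, 24 mm wide, 40 mm high, 28 mm off the face. Origin: on the right leaf's face, 28 mm right of the meeting line, on the floor of the bridge, 250 mm up. Its bent-up lip is 10 mm high, at its edge nearest the left leaf.
- hook (a joint): angle of the brass cabin hook, rad: 0 lying level with its bent end in the eye, grows as it is raised; its stiff pivot lets it stay where it is left (a push of less than 1 N moves it)
- hook_pivot (a point): pivot of the hook on the right-hand frame stile, at y = -275 mm of the cupboard, 262 mm up, 12 mm off the face. The hook is a 6 mm round bar in a plane parallel to the face; lowered, it runs level to the left (cupboard +y) for 120 mm.
- hook_tip (a point): the bend at the hook's end, 120 mm along the bar from its pivot, on its axis; from here an 18 mm pin points down when the hook is closed
- eye_mid (a point): middle of the brass eye on the right leaf, 12 mm off the face, 252.5 mm up, 120 mm left of the hook's pivot; an opening of 9 x 11 mm for the hook's 5 mm pin
- dispenser: closed green pump dispenser standing inside the cupboard, 66 mm thick, 178 mm high with its white pump; origin at the middle of its underside
- tubs: nested pair of empty plastic tubs, yellow below and orange above, standing inside, 114 mm across, 139 mm high; origin at the middle of the underside
- dabba: closed metal tin, 80 mm across, 75 mm high, standing in front of the right leaf; origin at the middle of its underside

How it is judged:
By the outcome, as a careful person would: the job done as asked, in the order asked, and still so for the second after the job is handed in, while the arm keeps its last pose, push and grip.
It also fails if it takes over 48 s, if anything falls off the work surface, if the arm or the gripper's body presses on something with over 40 N, if the wrist force passes 120 N, or if a joint passes its speed limit or range.

## Working session

There is one attempt and no reset: what is moved stays moved. The work goes in short steps, Python scripts to look and compute and a tool call to move; the robot and the scene stay as the last step left them, time stands still between calls to the robot, and variables do not carry over. Pictures are saved under pics/ and viewed, at most 10 in all, crops included, and the job is handed in when it is done.

Besides the shell and the picture viewer there is one more tool, called after "Emit:" as a command line: name --argument value ..., lists and objects as JSON in quotes. step_arm: Moves the arm, as the interface text tells. Its arguments: {"type":"object","properties":{"motion":{"type":"string"}},"required":["motion"]}

```bash
mkdir -p pics; python3 - <<'E'
from cell import ctrl
import cv2,numpy as np
s=ctrl.observe();print({k:np.round(v,3) for k,v in s.items()})
a=ctrl.capture("scene");b=ctrl.capture("side")
cv2.imwrite("pics/a.png",a[:,:,::-1]);cv2.imwrite("pics/b.png",b[:,:,::-1])
for c in("scene","side"):
    k=ctrl.calibration(c);print(c,np.round(k["camera_matrix"],1).tolist(),np.round(k["world_to_cam"],3).tolist())
    for l in("bolt_grip","hook_tip","eye_mid","keeper","dabba","hook_pivot","leaf_edge","bolt_tip","cupboard"):
        print(l,[(round(m["score"],2),np.round(m["at"]).tolist(),int(m["region"].sum())) for m in ctrl.masks_of(c,l)[:2]])
E
```

```text
{'time': np.float64(0.0), 'qpos': array([-1.299,  0.312,  0.014,  1.513, -0.004,  1.319, -0.027]), 'qd': array([0.001, 0.   , 0.001, 0.   , 0.002, 0.001, 0.   ]), 'effort': array([-0.0000e+00, -3.7991e+01,  1.4600e-01, -2.3059e+01,  1.2000e-02,
        1.4000e-02,  0.0000e+00]), 'eef_pos': array([169.66 , 522.825, 403.614]), 'eef_rot': array([ 0.156,  0.988, -0.001, -0.   ]), 'ft_force': array([-0.617, -0.14 ,  0.076]), 'torque': array([ 0.008,  0.017, -0.004]), 'gripper_force': np.float64(0.0), 'grip_width': np.float64(85.519)}
scene [[416.0, 0.0, 322.7], [0.0, 416.0, 204.0], [0.0, 0.0, 1.0]] [[0.815, 0.58, -0.002, -517.762], [0.473, -0.666, -0.577, -167.751], [-0.336, 0.47, -0.817, 1274.533], [0.0, 0.0, 0.0, 1.0]]
bolt_grip [(0.51, [156.0, 318.0], 103), (0.47, [235.0, 248.0], 48)]
hook_tip [(0.6, [227.0, 252.0], 150)]
eye_mid []
keeper [(0.59, [312.0, 328.0], 2891), (0.41, [155.0, 319.0], 89)]
dabba [(0.63, [228.0, 245.0], 392)]
hook_pivot [(0.96, [242.0, 364.0], 44055)]
leaf_edge [(0.83, [167.0, 357.0], 5983), (0.27, [228.0, 254.0], 112)]
bolt_tip []
cupboard [(0.63, [242.0, 361.0], 44144)]
side [[374.6, 0.0, 317.7], [0.0, 374.6, 194.2], [0.0, 0.0, 1.0]] [[0.986, -0.165, 0.008, -584.198], [-0.074, -0.488, -0.87, 232.984], [0.147, 0.857, -0.493, 803.442], [0.0, 0.0, 0.0, 1.0]]
bolt_grip [(0.54, [159.0, 312.0], 311)]
hook_tip [(0.68, [219.0, 345.0], 283), (0.51, [159.0, 316.0], 1976)]
eye_mid [(0.52, [216.0, 336.0], 58)]
keeper [(0.58, [173.0, 320.0], 250)]
dabba [(0.96, [290.0, 266.0], 1674)]
hook_pivot [(0.97, [242.0, 408.0], 43221)]
leaf_edge [(0.64, [158.0, 322.0], 2036)]
bolt_tip [(0.67, [160.0, 311.0], 350)]
cupboard [(0.62, [248.0, 408.0], 43640)]
```

View pics/a.png

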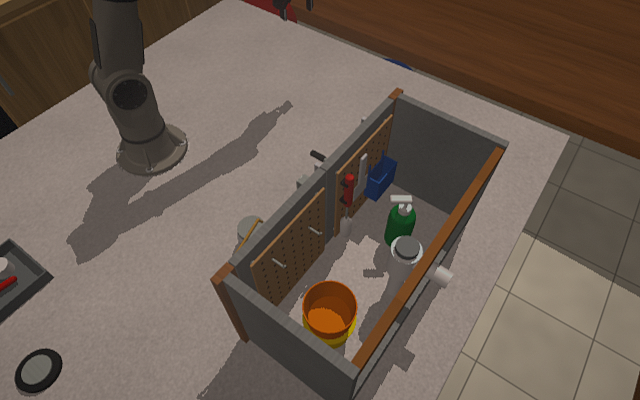

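View pics/b.png

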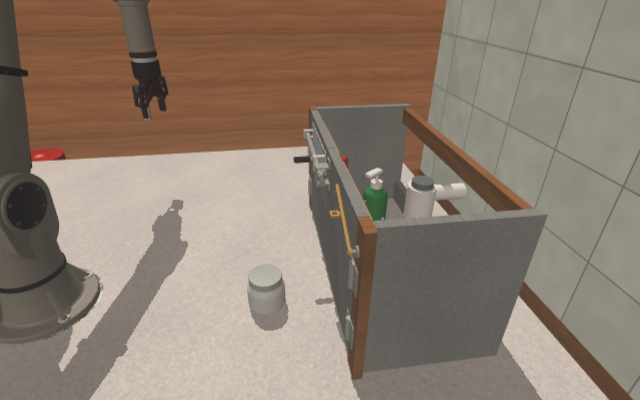

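The scene picture shows the cupboard with its leaves facing the robot and the bolt handle near (318,156). In the side picture the hook rises from about (355,250) to (338,187), the handle is at (300,159), the eye at (336,214) and the tin at (266,290). I'll enlarge both.

```bash
python3 - <<'E'
import cv2,numpy as np
a=cv2.imread("pics/a.png")[80:300,205:415];b=cv2.imread("pics/b.png")[95:265,285:385]
A=cv2.resize(a,None,fx=2,fy=2,interpolation=2);B=cv2.resize(b,None,fx=3.5,fy=3.5,interpolation=2)
c=np.zeros((600,775,3),np.uint8);c[:A.shape[0],:420]=A;c[:B.shape[0],421:421+B.shape[1]]=B
cv2.imwrite("pics/c.png",c)
E
```

```text
(no output)
```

View pics/c.png

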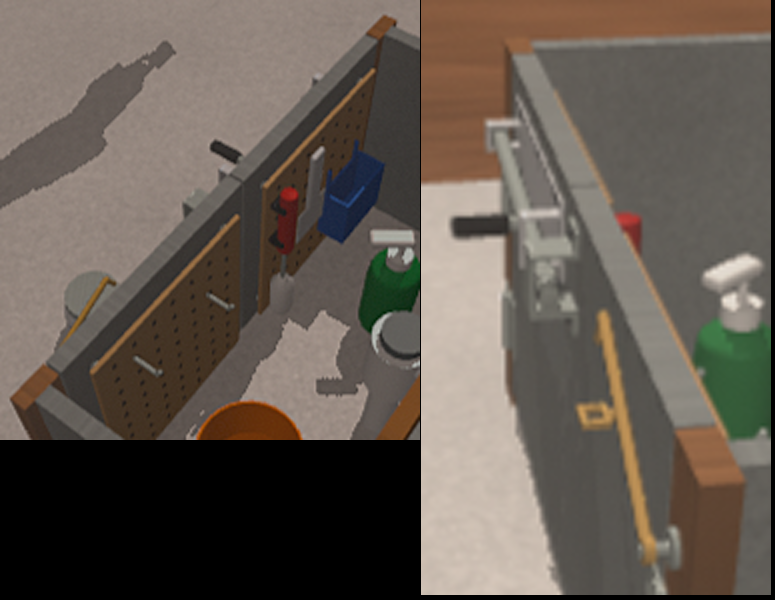

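```bash
cat > h.py <<'E'
import numpy as np,cv2
from scipy.optimize import least_squares
from cell import ctrl
C={c:ctrl.calibration(c) for c in("scene","side")}
def proj(c,P):
    T=C[c]["world_to_cam"];q=T[:3,:3]@P+T[:3,3];q=C[c]["camera_matrix"]@q;return q[:2]/q[2]
def tri(o):
    return least_squares(lambda P:np.concatenate([proj(c,P)-p for c,p in o.items()]),[400,0,260]).x
def W(p,l):
    x,y,a=p[:3];return np.array([x+l[0]*np.cos(a)-l[1]*np.sin(a),y+l[0]*np.sin(a)+l[1]*np.cos(a),l[2]])
E
python3 - <<'E'
from h import *
O={"Lc":dict(scene=(395.5,88.5),side=(309,106.4)),"Rc":dict(scene=(211,279),side=(361.3,233)),
"hout":dict(scene=(311.5,153.5),side=(294.4,159.3)),"hin":dict(scene=(325,160),side=(309.6,159.3)),
"tip":dict(scene=(260,220),side=(337.3,185.3))}
for k,o in O.items(): print(k,np.round(tri(o)))
O["piv"]=dict(side=(349.9,251.6));O["eye"]=dict(side=(334.4,213.6));O["Ri"]=dict(side=(358.1,217.9))
def loc(k,t): return dict(Lc=(-18,300,312),Rc=(-18,-300,312),Ri=(-18,-260,312),hout=(-82,55,263),hin=(-46,55,264),piv=(-30,-275,262),eye=(-30,-155,252.5),tip=(-30,-275+120*np.cos(t),262+120*np.sin(t)))[k]
def f(p): return np.concatenate([proj(c,W(p,loc(k,p[3])))-u for k,o in O.items() for c,u in o.items()])
l=tri(O["Lc"]);r=tri(O["Rc"]);m=(l+r)/2;a=np.arctan2(-(l-r)[0],(l-r)[1])
s=least_squares(f,[m[0],m[1],a,.5],x_scale=[10,10,.1,.1]);p=s.x;print(p,np.round(s.fun.reshape(-1,2),1).tolist())
np.save("p.npy",p)
for k in("hout","hin","piv","eye","tip"): print(k,np.round(W(p,loc(k,p[3])),1))
E
```

```text
Lc [618. 316. 311.]
Rc [ 604. -275.  309.]
hout [552.  76. 265.]
hin [585.  80. 262.]
tip [ 599. -142.  313.]
[ 6.30724578e+02  2.18595054e+01 -2.15773113e-02  4.41412159e-01] [[1.9, -1.0], [-0.2, -1.2], [-0.7, -0.0], [2.8, -0.0], [-0.0, -0.6], [-0.7, 0.7], [-0.3, 0.0], [0.4, -0.6], [-1.2, 0.3], [-0.7, 0.5], [-0.5, 0.2], [-0.1, -0.2], [-1.0, -1.1]]
hout [549.9  78.6 263. ]
hin [585.9  77.8 264. ]
piv [ 594.8 -252.4  262. ]
eye [ 597.4 -132.5  252.5]
tip [ 597.1 -144.   313.3]
```

Measured: cupboard origin about (631, 22), yaw −0.02 rad; the hook is raised about 0.44 rad with its tip 313 mm up, and the handle is at about (568, 78, 264). Heights agree with the text. I'll move to above the hook with the fingers closed.

Emit:
step_arm --motion "0.02 -0.04 0.05 2 0.0; 0.05 -0.09 0.1 4 0; 0.08 -0.135 0.12 6 0; 0.11 -0.18 0.12 8 0; 0.14 -0.225 0.12 10 0; 0.17 -0.27 0.12 12 0; 0.2 -0.32 0.12 14 0; 0.23 -0.37 0.12 16 0; 0.26 -0.42 0.12 16.8 0; 0.29 -0.47 0.12 16.8 0; 0.32 -0.52 0.12 16.8 0; 0.35 -0.57 0.12 16.8 0; 0.38 -0.62 0.12 16.8 0; 0.41 -0.66 0.12 16.8 0; 0.424 -0.688 0.12 16.8 0; 0.424 -0.688 0.12 16.8 0; 0.424 -0.688 0.12 16.8 0"

```text
time: 3.12
eef_pos: [593.8, -164.2, 524.7]
eef_rot: [0.01, 1.0, 0.001, -0.0]
ft_force: [0.7, -0.2, 0.0]
grip_width: -0.1
gripper_force: 0.0
```

```bash
python3 - <<'E'
from h import *
s=ctrl.observe();print(s["time"],s["eef_pos"],s["eef_rot"],s["ft_force"],s["qpos"].round(2))
k=ctrl.calibration("wrist");a=ctrl.capture("wrist");b=ctrl.capture("side")
print(k["camera_matrix"],k["world_to_cam"].round(3).tolist());np.save("w1.npy",k["world_to_cam"])
o=np.zeros((580,640,3),np.uint8);o[:400]=a;cv2.imwrite("pics/w1.png",a[:,:,::-1]);cv2.imwrite("pics/s1.png",b[:,:,::-1])
c=np.zeros((600,800,3),np.uint8);c[:400,:640]=a[:,:,::-1];z=cv2.resize(b[95:265,260:400],None,fx=1.17,fy=1.17)[:,:,::-1];c[400:400+z.shape[0],:z.shape[1]]=z
cv2.imwrite("pics/d.png",c)
E
```

```text
3.125 [ 593.78373805 -164.15618347  524.66904895] [ 9.81012956e-03  9.99951733e-01  5.39677572e-04 -5.23811294e-05] [ 0.73826505 -0.2136776   0.03835893] [-0.14  0.48  0.67  1.07 -0.3   1.68  1.99]
[[309.70691629   0.         315.4554719 ]
 [  0.         309.70691629 198.73155702]
 [  0.           0.           1.        ]] [[0.021, 1.0, 0.002, 153.09], [0.952, -0.02, 0.304, -644.037], [0.304, -0.005, -0.953, 312.46], [0.0, 0.0, 0.0, 1.0]]
```

View pics/d.png

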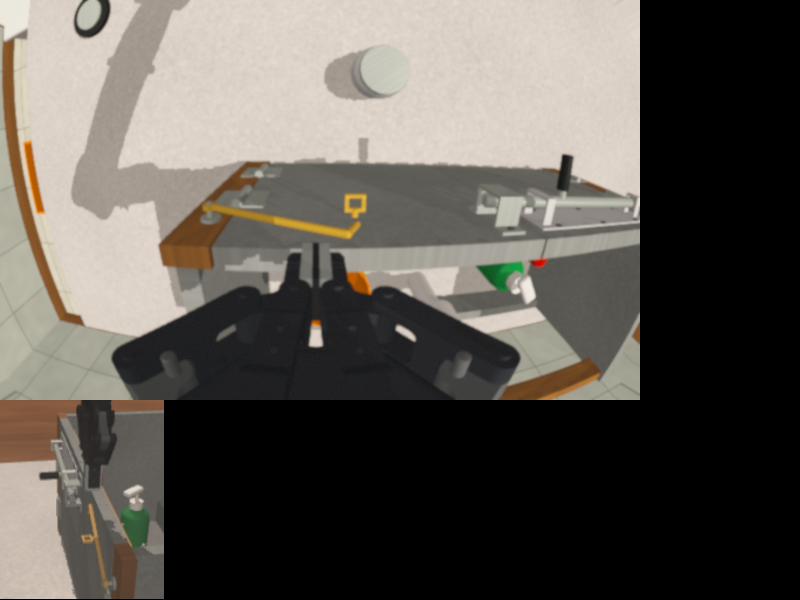

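The wrist picture shows the hook pivot at (209,207), its bend at (350,235), the eye at (355,204), the handle's outer end at (567,156) and inner end at (564,190), and the meeting line at the leaf top at (545,239). The gripper hangs over the leaf. I'll refit with these.

```bash
cat >> h.py <<'E'
WT=np.load("w1.npy");KW=ctrl.calibration("wrist")["camera_matrix"]
def projw(P,T=WT):
    q=T[:3,:3]@P+T[:3,3];n=np.hypot(q[0],q[1]);r=KW[0,0]*np.arctan2(n,q[2]);return np.array([KW[0,2]+r*q[0]/n,KW[1,2]+r*q[1]/n])
C["wrist"]=None
_p=proj
def proj(c,P): return projw(P) if c=="wrist" else _p(c,P)
E
python3 - <<'E'
from h import *
O={"Lc":dict(scene=(395.5,88.5),side=(309,106.4)),"Rc":dict(scene=(211,279),side=(361.3,233),wrist=(163,244)),
"hout":dict(scene=(311.5,153.5),side=(294.4,159.3),wrist=(567,156)),"hin":dict(scene=(325,160),side=(309.6,159.3),wrist=(564,190)),
"tip":dict(scene=(260,220),side=(337.3,185.3),wrist=(350,235)),"piv":dict(side=(349.9,251.6),wrist=(209,208)),"eye":dict(side=(334.4,213.6),wrist=(355,204)),"Ri":dict(side=(358.1,217.9)),"M":dict(wrist=(545,239))}
for k,o in O.items():
    if len(o)>1: print(k,np.round(tri(o),1))
def loc(k,t): return dict(M=(-18,0,312),Lc=(-18,300,312),Rc=(-18,-300,312),Ri=(-18,-260,312),hout=(-82,55,263),hin=(-46,55,264),piv=(-30,-275,262),eye=(-30,-155,252.5),tip=(-30,-275+120*np.cos(t),262+120*np.sin(t)))[k]
def f(p): return np.concatenate([proj(c,W(p,loc(k,p[3])))-u for k,o in O.items() for c,u in o.items()])
s=least_squares(f,np.load("p.npy"),x_scale=[10,10,.1,.1],loss="soft_l1");p=s.x;print(p.round(4))
i=0
for k,o in O.items():
    for c in o: print(k,c,s.fun[i:i+2].round(1));i+=2
np.save("p.npy",p)
for k in("hout","hin","piv","eye","tip"): print(k,np.round(W(p,loc(k,p[3])),1))
print("grip",W(p,(-64,55,264)),"hinge",W(p,(-18,260,264)))
E
```

```text
Lc [617.9 316.5 311.3]
Rc [ 605.  -275.5  310.4]
hout [550.5  77.6 264.2]
hin [585.   82.1 262.1]
tip [ 597.7 -143.6  313.3]
piv [ 595.  -253.3  262.9]
eye [ 597.4 -133.2  252.5]
[ 6.305293e+02  2.185910e+01 -2.040000e-02  4.443000e-01]
Lc scene [ 1.7 -1.1]
Lc side [-0.4 -1.2]
Rc scene [-0.7  0. ]
Rc side [ 2.9 -0. ]
Rc wrist [-3.1  2.2]
hout scene [-0.2 -0.6]
hout side [-0.8  0.7]
hout wrist [-0.2 -0.7]
hin scene [-0.4 -0. ]
hin side [ 0.3 -0.6]
hin wrist [-2.4  1.1]
tip scene [-1.3  0.3]
tip side [-0.6  0.4]
tip wrist [-0.4 -0.3]
piv side [-0.4  0.2]
piv wrist [ 1.3 -0.3]
eye side [-0.1 -0.2]
eye wrist [0.9 0.1]
Ri side [-0.9 -1.1]
M wrist [2.  1.3]
hout [549.7  78.5 263. ]
hin [585.7  77.8 264. ]
piv [ 594.9 -252.5  262. ]
eye [ 597.4 -132.5  252.5]
tip [ 597.1 -144.1  313.6]
grip [567.66565998  78.15436507 264.        ] hinge [617.84181671 282.17238706 264.        ]
```

All views agree to about 2 mm. I'll press the hook down.

Emit:
step_arm --motion "-0.002 0 -0.015 0 0; -0.002 0 -0.025 0 0; -0.002 0 -0.035 0 0; -0.002 0 -0.045 0 0; -0.002 0 -0.055 0 0; -0.002 0 -0.063 0 0; -0.002 0 -0.07 0 0; -0.002 0 -0.076 0 0; -0.002 0 -0.08 0 0; -0.002 0 -0.083 0 0; -0.002 0 -0.083 0 0"

```text
time: 4.6
eef_pos: [591.7, -164.8, 441.5]
eef_rot: [0.01, 1.0, 0.0, -0.0]
ft_force: [0.3, -0.7, 0.1]
grip_width: 0.4
gripper_force: 0.0
```

Emit:
step_arm --motion "0 0 -0.002 0 0; 0 0 -0.004 0 0; 0 0 -0.005 0 0; 0 0 -0.005 0 0"

```text
time: 5.1
eef_pos: [591.7, -164.9, 438.2]
eef_rot: [0.01, 1.0, -0.0, 0.001]
ft_force: [0.2, 1.4, 5.8]
grip_width: 0.1
gripper_force: 2.5
```

```bash
python3 - <<'E'
from h import *
s=ctrl.observe();print(s["time"],s["eef_pos"],s["ft_force"])
a=ctrl.capture("wrist");b=ctrl.capture("side")
c=np.zeros((600,800,3),np.uint8);z=cv2.resize(b[140:265,290:400],None,fx=4,fy=4)[:,:,::-1];c[:500,:440]=z
z=cv2.resize(a[150:270,180:400],None,fx=1.6,fy=1.6)[:,:,::-1];c[:z.shape[0],445:445+352]=z
cv2.imwrite("pics/e.png",c)
E
```

```text
5.1 [ 591.67945216 -164.89713746  438.1875984 ] [0.21094909 1.36494745 5.7532642 ]
```

View pics/e.png

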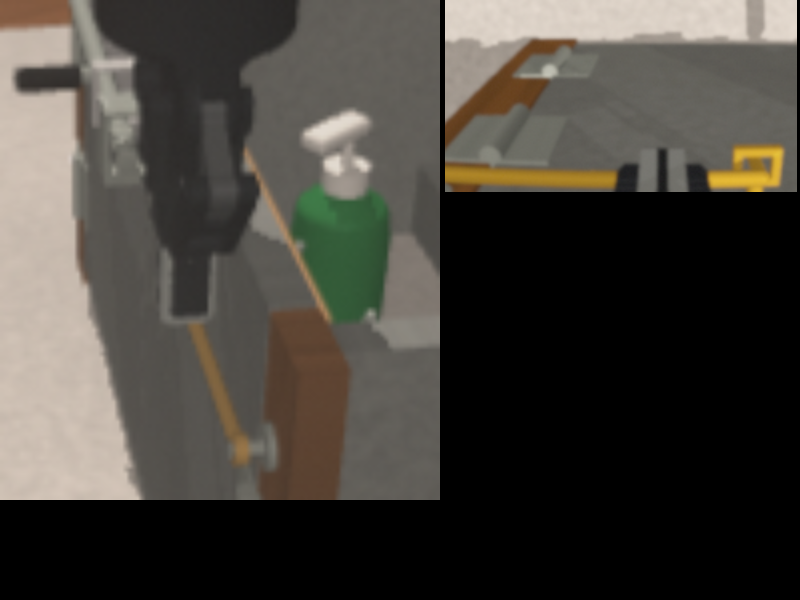

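The wrist view shows the hook bar level with its end at the eye, and it bottomed out at 5.8 N with the fingertips at 265 mm, so the hook is closed. On to the handle.

Emit:
step_arm --motion "0 0 0.03 0 0; -0.01 0 0.06 0 0; -0.026 0.03 0.07 0 0.03; -0.026 0.07 0.07 0 0.05; -0.026 0.11 0.07 0 0.05; -0.026 0.15 0.07 0 0.05; -0.026 0.19 0.07 0 0.05; -0.026 0.225 0.07 0 0.05; -0.026 0.243 0.06 0 0.05; -0.026 0.243 0.06 0 0.05; -0.026 0.243 0.06 0 0.05"

```text
time: 6.58
eef_pos: [565.8, 76.0, 496.6]
eef_rot: [0.012, 1.0, -0.001, -0.0]
ft_force: [0.7, -0.7, -0.3]
grip_width: 50.4
gripper_force: 0.0
```

```bash
python3 - <<'E'
from h import *
s=ctrl.observe();print(s["time"],s["eef_pos"],s["ft_force"],s["qpos"].round(2))
T=ctrl.calibration("wrist")["world_to_cam"];a=ctrl.capture("wrist");p=np.load("p.npy")
for n,l in dict(hout=(-82,55,263),hin=(-46,55,264),piv=(-30,-275,262),eye=(-30,-155,252.5),tip=(-30,-155,262),M=(-18,0,312)).items(): print(n,projw(W(p,l),T).round(1))
cv2.imwrite("pics/f.png",a[:,:,::-1])
E
```

```text
6.575 [565.75805522  75.98149832 496.59645372] [ 0.71945885 -0.6596992  -0.28891755] [-0.58  0.36  0.61  1.28 -0.2   1.56  1.55]
hout [322.1 195.8]
hin [322.  243.9]
piv [ 20.9 242.6]
eye [ 96.8 246.8]
tip [ 91.2 251.2]
M [237.1 314.4]
```

View pics/f.png

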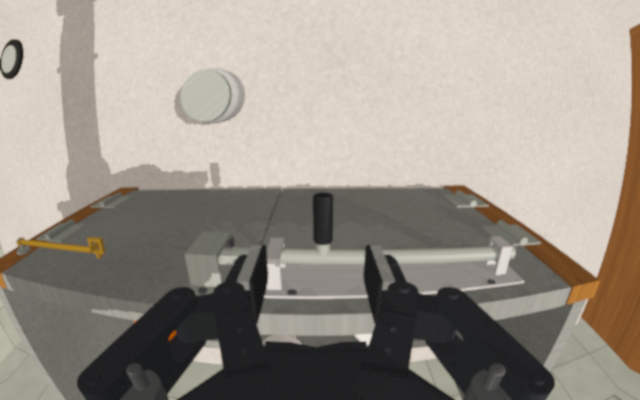

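The handle lies at (322,195)–(322,244) as predicted, between the open fingers, and the hook is in its eye at (95,247). Going down and grasping.

Emit:
step_arm --motion "0 0 -0.02 0 0.05; 0 0 -0.04 0 0.05; 0 0 -0.055 0 0.05; 0 0 -0.067 0 0.05; 0 0 -0.075 0 0.05; 0 0 -0.075 0 0.05"

```text
time: 7.38
eef_pos: [565.7, 78.1, 421.3]
eef_rot: [0.01, 1.0, -0.0, -0.0]
ft_force: [0.0, -0.7, -0.9]
grip_width: 50.6
gripper_force: 0.0
```

Emit:
step_arm --motion "0 0 0 0 0.03; 0 0 0 0 0.02; 0 0 0 0 0.01; 0 0 0 0 0.005; 0 0 0 0 0; 0 0 0 0 0; 0 0 0 0 0"

```text
time: 8.25
eef_pos: [565.9, 79.0, 421.9]
eef_rot: [0.01, 1.0, 0.001, 0.0]
ft_force: [1.7, 4.0, 1.5]
grip_width: 11.9
gripper_force: 58.5
```

Held at 58 N. Now the lift.

Emit:
step_arm --motion "0 0 0.002 0 0; 0 0 0.004 0 0; 0 0 0.006 0 0; 0 0 0.007 0 0; 0 0 0.007 0 0"

```text
time: 8.88
eef_pos: [565.7, 79.0, 427.7]
eef_rot: [0.01, 1.0, 0.0, -0.001]
ft_force: [2.4, 4.6, -2.6]
grip_width: 11.6
gripper_force: 58.4
```

Emit:
step_arm --motion "0 0.002 0 0 0; 0 0.004 0 0 0; 0 0.006 0 0 0; 0 0.008 0 0 0; 0 0.008 0 0 0"

```text
time: 9.5
eef_pos: [565.7, 85.9, 428.4]
eef_rot: [0.01, 1.0, -0.0, -0.0]
ft_force: [0.6, -1.7, -4.1]
grip_width: 12.5
gripper_force: 58.4
```

```bash
python3 - <<'E'
from h import *
s=ctrl.observe();print(s["time"],s["eef_pos"],s["ft_force"])
a=ctrl.capture("wrist");b=ctrl.capture("side")
c=np.zeros((600,800,3),np.uint8);z=cv2.resize(b[110:210,260:380],None,fx=3,fy=3)[:,:,::-1];c[:300,:360]=z
z=cv2.resize(a[120:320,100:500],None,fx=2,fy=1.4)[:,:,::-1];c[305:305+280,:800]=z
cv2.imwrite("pics/g.png",c)
E
```

```text
9.5 [565.66524767  85.88636851 428.43208741] [ 0.55807871 -1.66371556 -4.08028477]
```

View pics/g.png

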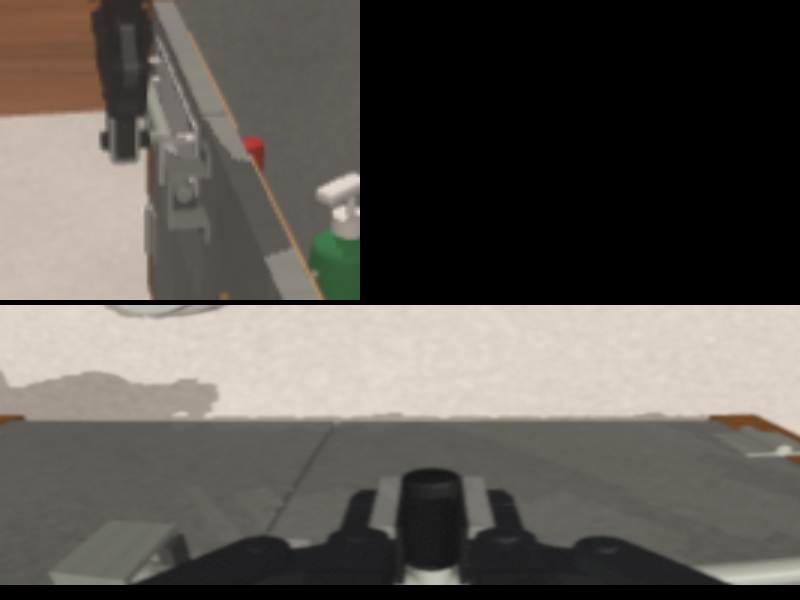

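The handle has moved 7 mm, past the 3 mm catch point, at only about 2 N, so it is clear of the lip. The picture shows the handle between the pads and the tip raised inside the keeper. I'll draw it on.

Emit:
step_arm --motion "0 0.003 0 0 0; 0 0.006 0 0 0; 0 0.009 0 0 0; 0 0.012 0 0 0; 0 0.015 0 0 0; 0 0.018 0 0 0; 0.001 0.021 0 0 0; 0.001 0.024 0 0 0; 0.001 0.027 0 0 0; 0.001 0.029 0 0 0; 0.001 0.029 0 0 0"

```text
time: 10.98
eef_pos: [566.7, 115.7, 428.6]
eef_rot: [0.01, 1.0, 0.0, -0.0]
ft_force: [0.4, -0.3, -4.6]
grip_width: 12.0
gripper_force: 58.4
```

```bash
python3 - <<'E'
from h import *
p=np.load("p.npy");s=ctrl.observe();P=s["eef_pos"];H=W(p,(-18,260,264));print(P,s["ft_force"])
d=(P-H)[:2];print("radius",np.hypot(*d))
for t in np.arange(.05,.46,.05):
    c,n=np.cos(-t),np.sin(-t);q=np.array([c*d[0]-n*d[1],n*d[0]+c*d[1]]);print(round(t,2),np.round((q-d),1),np.degrees(-t).round(1), "edge",round(258.5*np.sin(t),1))
E
```

```text
[566.67652229 115.74550852 428.62234985] [ 0.41478836 -0.25312759 -4.5896213 ]
radius 174.11431087987734
0.05 [-8.3  2.8] -2.9 edge 12.9
0.1 [-16.4   5.9] -5.7 edge 25.8
0.15 [-24.3   9.5] -8.6 edge 38.6
0.2 [-32.   13.5] -11.5 edge 51.4
0.25 [-39.6  17.8] -14.3 edge 64.0
0.3 [-46.9  22.6] -17.2 edge 76.4
0.35 [-54.   27.6] -20.1 edge 88.6
0.4 [-60.8  33.1] -22.9 edge 100.7
0.45 [-67.3  38.8] -25.8 edge 112.4
```

Drawn about 37 mm with the tip free. I'll swing the leaf out along the arc.

Emit:
step_arm --motion "-0.003 0.001 0 -1.1 0; -0.006 0.002 0 -2.1 0; -0.0083 0.0028 0 -2.9 0; -0.0125 0.0045 0 -4.3 0; -0.0164 0.0059 0 -5.7 0; -0.0164 0.0059 0 -5.7 0"

```text
time: 11.72
eef_pos: [550.2, 121.5, 428.9]
eef_rot: [0.06, 0.998, 0.0, 0.0]
ft_force: [3.1, 0.3, -5.1]
grip_width: 11.8
gripper_force: 58.4
```

Emit:
step_arm --motion "-0.004 0.0018 0 -1.4 0; -0.0079 0.0036 0 -2.9 0; -0.0118 0.0055 0 -4.3 0; -0.0156 0.0076 0 -5.8 0; -0.0195 0.0097 0 -7.2 0; -0.0232 0.0119 0 -8.6 0; -0.0269 0.0143 0 -10.1 0; -0.0305 0.0167 0 -11.5 0; -0.034 0.0192 0 -12.9 0; -0.0375 0.0217 0 -14.3 0; -0.0385 0.0224 0 -14.7 0; -0.0385 0.0224 0 -14.7 0; -0.0385 0.0224 0 -14.7 0"

```text
time: 13.35
eef_pos: [511.9, 143.3, 428.7]
eef_rot: [0.187, 0.982, -0.0, -0.0]
ft_force: [2.9, -0.3, -3.8]
grip_width: 11.8
gripper_force: 58.5
```

```bash
python3 - <<'E'
from h import *
s=ctrl.observe();print(s["time"],s["eef_pos"],s["ft_force"],s["torque"],s["gripper_force"],s["grip_width"])
p=np.load("p.npy");H=W(p,(-18,260,264))
T=ctrl.calibration("wrist")["world_to_cam"];a=ctrl.capture("wrist");b=ctrl.capture("scene")
for t in(0,.33,.355,.38): 
    e=W(p,(-18-258.5*np.sin(t),260-258.5*np.cos(t),312));print(t,_p("scene",e).round(1),projw(e,T).round(1))
print("hook",projw(W(p,(-30,-155,262)),T))
c=np.zeros((600,800,3),np.uint8);z=cv2.resize(b[80:260,230:430],None,fx=1.5,fy=1.5,interpolation=2)[:,:,::-1];c[:270,:300]=z
z=a[80:400][:,:,::-1];c[275:595,:640]=z
cv2.imwrite("pics/i.png",c)
E
```

```text
13.35 [511.88718954 143.30009053 428.66370116] [ 2.87487302 -0.26472001 -3.83327544] [-0.28109455 -0.49426532  0.04267312] 58.52534472942352 11.843486854319858Traceback (most recent call last):
  File "<stdin>", line 6, in <module>
NameError: name '_p' is not defined. Did you mean: 'np'?
```

```bash
python3 - <<'E'
from h import *
p=np.load("p.npy")
T=ctrl.calibration("wrist")["world_to_cam"];a=ctrl.capture("wrist");b=ctrl.capture("scene")
for t in(0,.33,.355,.38): 
    e=W(p,(-18-258.5*np.sin(t),260-258.5*np.cos(t),312));print(t,proj("scene",e).round(1),projw(e,T).round(1))
print("hook",projw(W(p,(-30,-155,262)),T))
c=np.zeros((600,800,3),np.uint8);z=cv2.resize(b[80:260,230:430],None,fx=1.5,fy=1.5,interpolation=2)[:,:,::-1];c[:270,:300]=z
z=a[80:400][:,:,::-1];c[275:595,:640]=z
cv2.imwrite("pics/i.png",c)
E
```

```text
0 [319.9 166.6] [209.5 463.4]
0.33 [291.6 144.1] [145.4 391.9]
0.355 [289.9 142.2] [141.2 384.3]
0.38 [288.4 140.2] [137.1 376.4]
hook [ 94.85990004 402.53078212]
```

View pics/i.png

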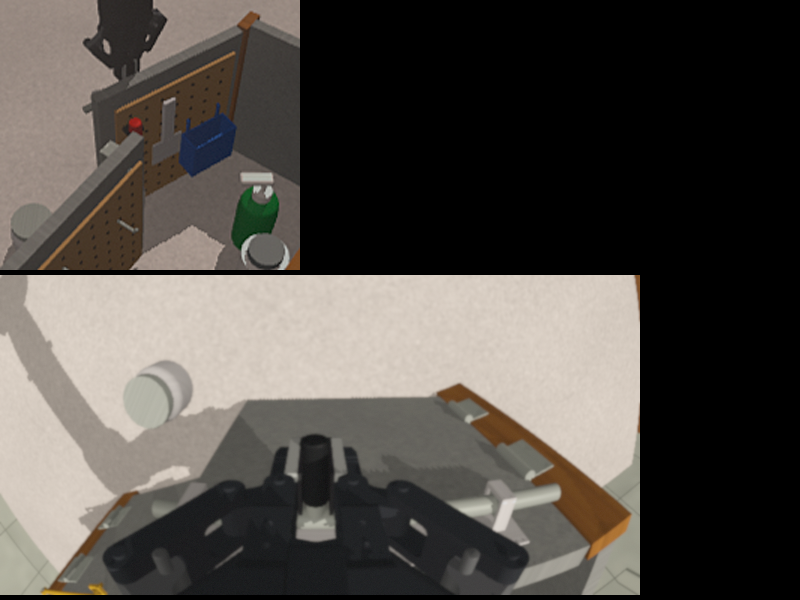

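The leaf's free edge is at about scene pixel (292,143), which fits 0.33 to 0.36 rad (84 to 90 mm). The right leaf is shut, the hook is still closed, and the tin and dispenser haven't moved. Steady at 3 N, so I'm handing in.

```bash
python3 -c "
from cell import ctrl
print(ctrl.hand_in())"
```

```text
the job is handed in; nothing more can be done
None
```

Job handed in after about 13 s: the hook is down in its eye, the bolt was lifted over the lip and drawn back about 37 mm at low force, and the left leaf is held open by the handle at roughly 84–90 mm; the interface gave no verdict.

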